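# Let the bead loom's roller back one notch

## Task

The near roller of the bare bead loom has been wound one notch too far, so its row of brass pegs leans towards the robot. With a fingertip lift the ratchet pawl clear of the teeth, push the ratchet wheel backward (its top going away from the robot; its ball-ended arms are there to push on) exactly one notch, not two, so that the pegs stand about upright ready for stringing, then tip the pawl back so that it drops fully into that notch. Only touch and push, do not wind the wheel forward, and leave the spool, jar and pliers where they are.

Things in the scene. Friction and masses are not known exactly. Their poses are not given: they have to be found in the camera images.
- loom: Pale wooden bead loom, fast on the table, 400 mm long, 300 wide, 137 high with its comb bars. Origin: on the table under the ratchet wheel, at the near left corner. x runs from the near roller to the far one, y outward to the left (ratchet side), z up. Near roller along y, axis 95 mm high, seven brass pegs in a row. Cheek by the ratchet: y -28 to -10 mm, 120 mm high. The far roller stays as it is.
- axle (a point): Point on the near roller's axis in the ratchet's mid-plane, 95 mm above the loom's origin. Steel ratchet wheel: 10 teeth (a notch = 36 degrees), 88 mm across, 10 mm thick, teeth 8 mm high. Fast with it, 40 mm further out along loom +y, is a cross of four steel rods, 8 mm thick, 90 degrees apart, each ending in a black ball 16 mm across, ball centre 64 mm from the axis.
- knob (a point): Centre of the ball on the arm to push: the one that points up and leans somewhat towards the robot. It moves with the wheel; at wheel angle 0 it leans 20 degrees from vertical towards loom -x (21 to 29 degrees at the start). Pushing it some 35 to 43 mm along loom +x lets the wheel back one notch; it then leans about 10 degrees towards loom +x.
- wheel (a joint): Wheel angle, rad; grows BACKWARD: its top moves along loom +x, towards the pawl's pivot (blocked while the pawl is down). Starts at -0.16 to -0.02; a tooth meets the lowered pawl at 0, and one notch back at 0.628; further back the pawl misses that notch. The nose drops right to the notch's bottom at about 0.45 to 0.62. Pegs upright at 0.51. Stiff: stays where left, 2 to 3 N at the ball.
- pawl (a joint): Pawl angle, rad: 0 with its nose on the bottom of a notch, growing as the nose lifts and the pawl swings over towards loom +x, to a stop at 1.0. Above 0.2 it is clear of the teeth. Only its weight moves it: it balances at about 0.48; let go below 0.4 it falls on to the wheel, past 0.56 it falls over to the stop and stays there until tipped back. Under 1 N moves it.
- tab (a point): Top of the pawl's finger lever, 98 mm from the pivot: a steel tab 20 mm wide (along y), 5 mm thick, its lip 8 mm further to loom -x and 4 mm higher. From the axle along loom x and up: 17 and 76 mm with the pawl down; 111 and 73 mm with it on its stop. It lies in the ratchet's plane; the teeth reach 44 mm above the axle, the nose stays lower than that as it swings over.
- pivot (a point): The pawl's pivot (fixed): from the axle 61 mm along loom +x and 12 mm down, in the ratchet's plane. The lever from there up to the tab is a steel bar 10 mm wide and 6 mm thick; the nose is 48 mm from the pivot.
- spool: Empty wooden thread spool, 48 mm diameter, 55 mm high, standing loose on the table; origin at the centre of its underside. Leave alone.
- jar: Small clear jar with metal lid, 52 mm diameter, 62 mm high, loose on the table; origin at the centre of its underside. Leave alone.
- pliers: Small pliers with black handles, 134 mm long, lying loose on the table along their own x; origin under the middle. Leave alone.

How it is judged:
On the way, in this order (a step that is already met when the one before it is completed fails the run):
1. the pawl is lifted clear of the teeth, the wheel not yet let back (value of joint pawl above 0.2 rad and value of joint wheel below 0.2 rad), for 0.1 s.
2. with the pawl up, the wheel is pushed back one notch (value of joint pawl above 0.2 rad and value of joint wheel above 0.3 rad), for 0.1 s.
At the end, for the whole second after the job is handed in: The pawl lies down in the notch (pawl angle below 0.08 rad), the wheel is at rest one notch further back than at the start (wheel angle 0.3 to 0.66 rad), and spool, jar and pliers are within 20 mm of where they stood (value of joint pawl below 0.08 rad and value of joint wheel between 0.3 and 0.66 rad and not (velocity of joint wheel above 0.05 rad/s) and not (velocity of joint wheel below -0.05 rad/s) and distance of each of spool, jar, pliers from where it was at the start of the episode below 0.02 m); the robot touches nothing.
It fails at once if the wheel was let back a second notch (value of joint wheel above 1 rad).
It fails at once if the wheel was wound forward a notch (value of joint wheel below -0.55 rad).
It fails at once if a bystander was moved or lifted (distance of any of spool, jar, pliers from where it was at the start of the episode above 0.02 m).
It also fails if it takes over 48 s, if anything falls off the work surface, if the arm or the gripper's body presses on something with over 40 N, if the wrist force passes 120 N, or if a joint passes its speed limit or range.

## Robot

A 7-joint arm with a two-finger parallel gripper is mounted at the origin on the work surface. World frame = base frame: x ahead of the robot, y to its left, z up, the work surface at z = 0. Lengths are in m, angles in rad, forces in N, time in s.
With the tool pointing down it reaches from about 0.425 to 0.95 m from the base axis. Payload 4.7 kg.
Tool frame: the origin (TCP) lies midway between the tips of the shut fingers; the grasp point (between the pads) lies behind it (bot.grip_depth is the z of the grasp point in the tool frame, in m); z points along the fingers, y is the direction in which the jaws open and shut (so a half turn about z gives the same grasp; the last joint's range is limited). The gripper opens to 85 mm and grips with 20 to 120 N. Pads are 22 mm wide; open, the fingers measure 114 mm over their backs; the gripper's body (76 mm by 85 mm) begins 54 mm behind the grasp point. The pads swing forward as they close: fully open they stand 13 mm farther back than shut.
Start: joints at [1.267, 0.469, -0.049, 1.532, 0.024, 1.141, -0.082], TCP at [0.183, -0.65, 0.231] pointing down, gripper open.
Joint ranges: [-2.59, 2.59], [-0.33, 1.99], [-1.39, 1.29], [0.1, 2.45], [-1.04, 4.18], [0.21, 1.99], [-2.66, 2.66]. Speed limits (rad/s): [2.57, 2.57, 3.14, 3.14, 3.14, 3.14, 3.14].

## Interface

Orientations are given as a unit quaternion [x, y, z, w].
In Python, from station import bot gives the robot as it stands.
- The arm moves only by the shell command python3 -m handwheel 'ROWS'. ROWS is JSON, one flat list of numbers, 7 for each row, row after row: the turn, a rotation vector about the tool's x, y, z in units of 180 degrees (1.0 is 180 degrees), then the shift along the tool's x, y, z in units of 0.8 m (1.0 is 0.8 m), then the opening, from 0 (shut) to 1 (fully open). A call has exactly 5 rows; each row is the pose to reach, as a shift and turn from the pose commanded when the call began, along the tool's axes at that moment, turning the shorter way round; what a row does not reach only later rows make up. A row lasts 1/10 s, in which the tool goes at most 50 mm and 8.59 degrees, less where a joint would pass 70% of its speed; a pose out of reach is approached as far as the arm can. A call with a number of a shift or a turn outside -1 to 1 is refused whole. A call with a gripper value outside its range is refused whole. The fingers move at their own pace and stop on an object; the grip force is fixed at half the most. Time passes only in rows, so rows that repeat a pose let the fingers close, or fill a call up. It gives the time, the measured TCP pose, the force and the opening at its end, in the units of the state.
- bot.read_state(): the state, without advancing time (a new reading comes with each control period).
- bot.snapshot(name): name is "side" or "top"; returns the picture (400x640x3 uint8, red, green, blue); there is no depth.
- bot.camera_model(name): a dict with "camera_matrix" (3x3 intrinsics, pixels), "R" (3x3) and "t" (3): a world point X has camera coordinates R X + t. Camera axes: x right, y down, z forward; pixel columns grow to the right and rows downward; lengths in m; the calibration is good to about 2 mm. A picture is of the moment at which its call begins. camera_model takes no time and is no camera call.
- bot.job_done(): hands the job in, once; it reports no verdict.
The state is a dict: "clock": time; "joint_positions": joint angles; "joint_vel": joint speeds; "tau": joint torques, N m; "ee_pos": TCP position; "orientation": TCP orientation; "ft_force": force on the tool from outside, world axes, zero at the start; "ft_torque": the same for the moment, N m; "finger_gap": finger opening in m.
Only numpy, scipy, OpenCV 4.12 (cv2) and the standard library are available. Lean on these libraries where they do the work, as an engineer would, in place of code of your own. Each camera call takes 0.05 s, during which the arm holds its last target. There are 200 camera calls.

## Working session

There is one attempt and no reset: what is moved stays moved. The work goes in short steps, Python scripts to look and compute and a shell command to move; the robot and the scene stay as the last step left them, time stands still between calls to the robot, and variables do not carry over. Pictures are saved under pics/ and viewed, about 8 in all and at most 12, crops included, and the job is handed in when it is done.

```bash
mkdir -p pics; ls
python3 - <<'E'
from station import bot
import cv2,numpy as np
np.set_printoptions(precision=4,suppress=True)
s=bot.read_state(); print({k:np.round(v,3) for k,v in s.items()}, bot.grip_depth)
for n in("side","top"):
    im=bot.snapshot(n); cv2.imwrite(f"pics/{n}0.png",im[:,:,::-1]); m=bot.camera_model(n)
    print(n,m["camera_matrix"],m["R"],m["t"],"cam at",-np.array(m["R"]).T@m["t"])
E
```

```text
pics
{'clock': np.float64(0.0), 'joint_positions': array([ 1.267,  0.469, -0.049,  1.534,  0.024,  1.141, -0.082]), 'joint_vel': array([-0.001, -0.001,  0.002,  0.   , -0.   ,  0.001, -0.001]), 'tau': array([  0.001, -51.031,  -0.046, -23.771,   0.011,   0.008,  -0.   ]), 'ee_pos': array([ 0.183, -0.649,  0.23 ]), 'orientation': array([ 0.991,  0.137, -0.   , -0.001]), 'ft_force': array([-0.559, -0.103, -0.093]), 'ft_torque': array([-0.015,  0.013, -0.009]), 'finger_gap': np.float64(0.085)} -0.0187
side [[382.9687   0.     327.5289]
 [  0.     382.9687 197.1081]
 [  0.       0.       1.    ]] [[-0.978  -0.2084 -0.0114]
 [-0.1024  0.5269 -0.8437]
 [ 0.1818 -0.824  -0.5366]] [0.638  0.0397 0.7861] cam at [0.485  0.7597 0.4627]
top [[516.9911   0.     322.3681]
 [  0.     516.9911 202.1102]
 [  0.       0.       1.    ]] [[-0.018  -0.9998 -0.0007]
 [-0.9728  0.0177 -0.2309]
 [ 0.2309 -0.0035 -0.973 ]] [0.2108 0.6323 0.9811] cam at [0.3924 0.2031 1.1007]
```

View pics/side0.png

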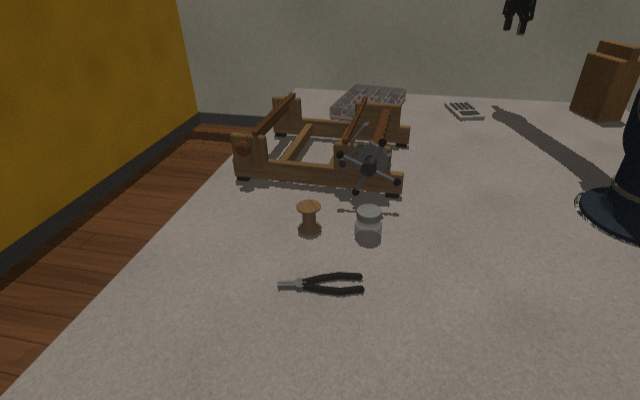

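View pics/top0.png

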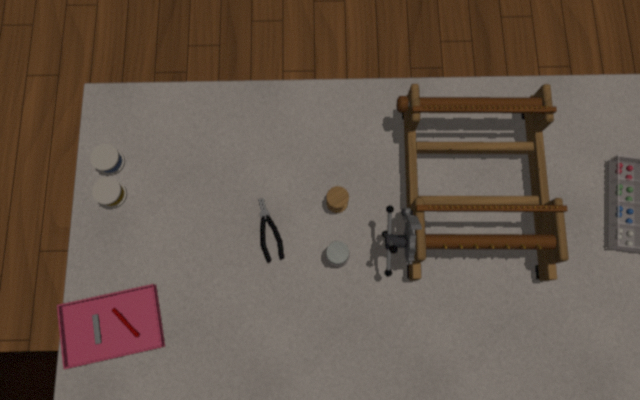

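The side view shows the ratchet cross near (368,165). In the top view the balls are near x≈390 and the hub is at (395,241). I'll enlarge both.

Run:
```python
import cv2,numpy as np
a=cv2.imread("pics/side0.png")[85:215,315:425]; b=cv2.imread("pics/top0.png")[190:290,365:465]
f=lambda i,s:cv2.convertScaleAbs(cv2.resize(i,None,fx=s,fy=s,interpolation=cv2.INTER_CUBIC),alpha=1.6)
a=f(a,4);b=f(b,3.5)
c=np.zeros((max(a.shape[0],b.shape[0]),a.shape[1]+b.shape[1],3),np.uint8);c[:a.shape[0],:a.shape[1]]=a;c[:b.shape[0],a.shape[1]:]=b
cv2.imwrite("pics/crop0.png",c);print(c.shape,a.shape)
```

```text
(520, 790, 3) (520, 440, 3)
```

View pics/crop0.png

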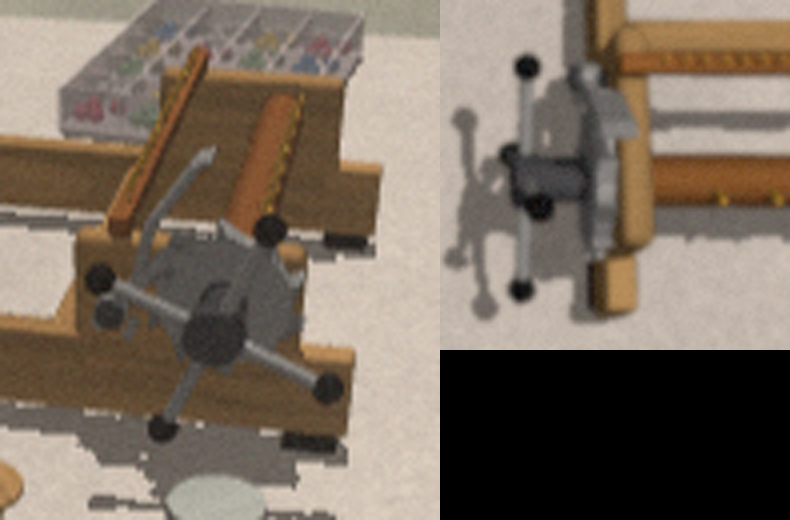

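The crop shows the side-view balls: knob (382,142), far (340,154), near (397,182), bottom (355,192), and the tab tip at (367,124). In the top view the knob is (393.6,249), the far ball (390,209), the near ball (388,272.6) and the tab about (418,227). Next I'll triangulate them.

```bash
cat > h.py <<'E'
import numpy as np,cv2
from station import bot
from scipy.spatial.transform import Rotation as Ro
np.set_printoptions(precision=4,suppress=True)
M={n:bot.camera_model(n) for n in("side","top")}
def P(n): m=M[n]; return np.array(m["camera_matrix"])@np.c_[m["R"],m["t"]]
def tri(s,t):
    X=cv2.triangulatePoints(P("side"),P("top"),np.float64(s).reshape(2,1),np.float64(t).reshape(2,1)).ravel();return X[:3]/X[3]
def proj(n,X): u=P(n)@np.r_[X,1]; return u[:2]/u[2]
def ray(n,p,z):
    m=M[n];R=np.array(m["R"]);d=R.T@np.linalg.solve(m["camera_matrix"],[p[0],p[1],1]);c=-R.T@m["t"];return c+d*(z-c[2])/d[2]
def dark(im,p,r=5,th=45):
    g=im.max(2).astype(int);x,y=np.round(p).astype(int);w=np.clip(th-g[y-r:y+r+1,x-r:x+r+1],0,None)
    Y,X=np.mgrid[y-r:y+r+1,x-r:x+r+1];return np.array([(w*X).sum(),(w*Y).sum()])/max(w.sum(),1)
E
python3 - <<'E'
from h import *
S=cv2.imread("pics/side0.png");T=cv2.imread("pics/top0.png")
s=dict(knob=(382.5,142.5),far=(340,154.5),near=(397,182),bot=(355.5,192)); t=dict(knob=(393.6,249.1),far=(389.9,209.1),near=(388.1,272.6),bot=(385.3,234.3))
X={}
for k in s:
    a=dark(S,s[k],4);b=dark(T,t[k],3);X[k]=tri(a,b);print(k,a,b,X[k],"reproj",proj("side",X[k])-a,proj("top",X[k])-b)
c=(X["far"]+X["near"])/2;c2=(X["knob"]+X["bot"])/2;print("centres",c,c2,"diam",np.linalg.norm(X["far"]-X["near"]),np.linalg.norm(X["knob"]-X["bot"]))
print("tab",tri((367,123.75),(417.9,227.1)))
# loom direction: far roller/near roller pegs line, top-view cheek edge
for p in [(413,241),(555,241),(405,105),(552,105)]: print(p,ray("top",p,0.095+.01))
print("spool top",ray("top",(338,198),.055),"jar",ray("top",(337,253),.062),"pl",ray("top",(270,235),.01))
E
```

```text
knob [382.0234 142.3021] [393.5492 248.7355] [0.527  0.0699 0.1525] reproj [0.3341 0.0761] [-0.0032 -0.1978]
far [339.5005 154.4798] [389.4047 208.8555] [0.6103 0.0693 0.1184] reproj [0.5339 0.128 ] [-0.0295 -0.3125]
near [396.6184 181.8329] [387.6865 272.5462] [0.4916 0.0722 0.0691] reproj [0.4345 0.0955] [ 0.0074 -0.2513]
bot [354.9786 191.9296] [384.5518 234.2622] [0.5752 0.0705 0.0338] reproj [0.9054 0.2087] [-0.0248 -0.5187]
centres [0.5509 0.0708 0.0938] [0.5511 0.0702 0.0932] diam 0.12857305269483366 0.12814113716489264
tab [0.563 0.026 0.171]
(413, 241) [0.5478 0.0247 0.105 ]
(555, 241) [ 0.5428 -0.2513  0.105 ]
(405, 105) [0.8323 0.0246 0.105 ]
(552, 105) [ 0.8267 -0.2798  0.105 ]
spool top [0.6487 0.1666 0.055 ] jar [0.5328 0.1717 0.062 ] pl [0.5811 0.3123 0.01  ]
```

Every check agrees: the arm diameter is 128 mm, the centre height is 94 mm and the lean is about 22° (wheel ≈ -0.04). The axle is at about (0.550, 0.030, 0.095), loom yaw is about -1.2°, and the tab is at about (0.567, 0.030, 0.171). Now moving in with the fingers shut and tool x turned to loom x.

```bash
python3 -m handwheel '[0,0,0.1,0.05,-0.04,-0.06,0, 0,0,0.1,0.1,-0.08,-0.06,0, 0,0,0.1,0.15,-0.12,-0.06,0, 0,0,0.1,0.2,-0.16,-0.06,0, 0,0,0.1,0.25,-0.2,-0.06,0]'
cat >> h.py <<'E'
def to(*tg):  # remaining shift in tool axes/units, and turn to tool x along loom x pointing down
    s=bot.read_state();R=Ro.from_quat(s["orientation"]);G=Ro.from_euler("z",-.02)*Ro.from_euler("x",np.pi)
    print("t",s["clock"],"tcp",s["ee_pos"],"F",s["ft_force"],"turn",(R.inv()*G).as_rotvec()/np.pi)
    for g in tg: print(g,"shift",R.inv().apply(np.array(g)-s["ee_pos"])/.8)
E
python3 -c "
from h import *
to((.50,.03,.28))"
```

```text
clock: 0.6
ee_pos: [0.321, -0.4564, 0.2792]
orientation: [1.0, -0.02, 0.0, 0.0]
ft_force: [0.6, -1.1, -0.1]
finger_gap: 0.0123
t 0.6 tcp [ 0.321  -0.4564  0.2792] F [ 0.5682 -1.0847 -0.0724] turn [ 0.     -0.     -0.0062]
(0.5, 0.03, 0.28) shift [ 0.1995 -0.6163 -0.001 ]
```

```bash
python3 -m handwheel '[0,0,-0.006,0.025,-0.06,0,0, 0,0,-0.006,0.05,-0.12,0,0, 0,0,-0.006,0.07,-0.18,0,0, 0,0,-0.006,0.09,-0.24,0,0, 0,0,-0.006,0.11,-0.3,0,0]' >/dev/null
python3 -m handwheel '[0,0,0,0.02,-0.06,0,0, 0,0,0,0.04,-0.12,0,0, 0,0,0,0.06,-0.18,0,0, 0,0,0,0.08,-0.24,0,0, 0,0,0,0.09,-0.31,0,0]'
python3 -c "
from h import *
to((.52,.03,.28),(.52,.03,.155))"
```

```text
clock: 1.6
ee_pos: [0.4917, 0.012, 0.2791]
orientation: [1.0, -0.011, 0.0, -0.0]
ft_force: [1.0, -0.4, -0.1]
finger_gap: -0.0001
t 1.6 tcp [0.4917 0.012  0.2791] F [ 1.0248 -0.4273 -0.067 ] turn [-0.     -0.0001 -0.0004]
(0.52, 0.03, 0.28) shift [ 0.0349 -0.0232 -0.0011]
(0.52, 0.03, 0.155) shift [ 0.0348 -0.0232  0.1551]
```

```bash
python3 -m handwheel '[0,0,0,0.03,-0.0225,0.04,0, 0,0,0,0.03,-0.0225,0.08,0, 0,0,0,0.03,-0.0225,0.12,0, 0,0,0,0.03,-0.0225,0.15,0, 0,0,0,0.03,-0.0225,0.15,0]'
python3 - <<'E'
from h import *
to((.63,.028,.158))
im=[bot.snapshot(n)[:,:,::-1] for n in("side","top")]
a=cv2.resize(im[0][60:210,315:425],None,fx=3.5,fy=3.5);b=cv2.resize(im[1][190:290,365:465],None,fx=3.5,fy=3.5)
b=np.pad(b,((0,a.shape[0]-b.shape[0]),(0,0),(0,0)));cv2.imwrite("pics/c1.png",cv2.convertScaleAbs(np.hstack([a,b]),alpha=1.6))
E
```

```text
clock: 2.1
ee_pos: [0.5126, 0.0274, 0.1558]
orientation: [1.0, -0.01, -0.004, 0.0]
ft_force: [-0.2, -0.8, -1.2]
finger_gap: -0.0001
t 2.1 tcp [0.5126 0.0274 0.1558] F [-0.1728 -0.7836 -1.1746] turn [ 0.0002  0.0026 -0.    ]
(0.63, 0.028, 0.158) shift [ 0.1467 -0.0037 -0.004 ]
```

View pics/c1.png

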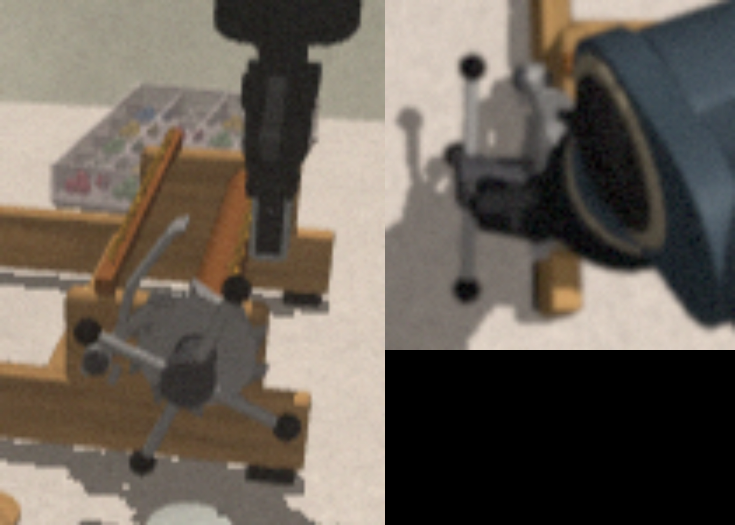

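The fingertip is in the tab's plane on the robot side (side crop, tip ≈(265,250), tab ≈(182,222)), and nothing is touching. Now pushing the tab over.

```bash
python3 -m handwheel '[0,0,0,0.016,0,0,0, 0,0,0,0.032,0,0,0, 0,0,0,0.046,0,0,0, 0,0,0,0.06,-0.001,0,0, 0,0,0,0.074,-0.001,0,0]'
python3 -m handwheel '[0,0,0,0.015,0,0,0, 0,0,0,0.03,0,0,0, 0,0,0,0.045,0,0,0, 0,0,0,0.06,0,0,0, 0,0,0,0.07,0,0,0]'
python3 - <<'E'
from h import *
to((.49,.076,.2),(.49,.076,.148))
im=[bot.snapshot(n)[:,:,::-1] for n in("side","top")]
a=cv2.resize(im[0][60:210,315:425],None,fx=3.5,fy=3.5)
cv2.imwrite("pics/c2.png",cv2.convertScaleAbs(a,alpha=1.6))
E
```

```text
clock: 2.7
ee_pos: [0.576, 0.0275, 0.1594]
orientation: [1.0, -0.01, 0.0, -0.0]
ft_force: [-0.2, -1.4, 0.1]
finger_gap: -0.0002
clock: 3.2
ee_pos: [0.6319, 0.0262, 0.1591]
orientation: [1.0, -0.01, 0.0, -0.0]
ft_force: [0.4, 0.4, -0.4]
finger_gap: -0.0001
t 3.2 tcp [0.6319 0.0262 0.1591] F [ 0.4382  0.4319 -0.3897] turn [-0.     -0.0001 -0.0002]
(0.49, 0.076, 0.2) shift [-0.1786 -0.0586 -0.0512]
(0.49, 0.076, 0.148) shift [-0.1786 -0.0586  0.0138]
```

View pics/c2.png

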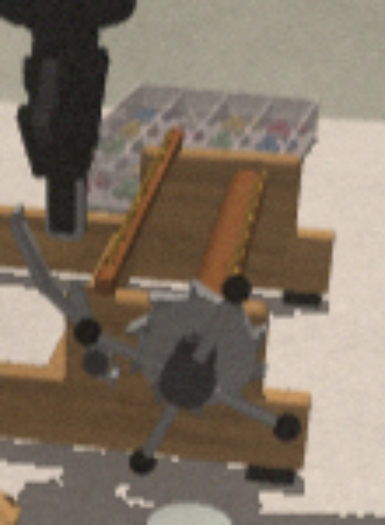

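The pawl rests on its stop (tab at crop (18,210)) and the wheel has not moved. Now backing off and going behind the knob.

```bash
python3 -m handwheel '[0,0,0,-0.02,0,-0.04,0, 0,0,0,-0.07,0,-0.06,0, 0,0,0,-0.12,-0.02,-0.06,0, 0,0,0,-0.17,-0.05,-0.06,0, 0,0,0,-0.184,-0.0586,-0.06,0]' >/dev/null
python3 -m handwheel '[0,0,0,0,0,0.02,0, 0,0,0,0,0,0.05,0, 0,0,0,0,0,0.075,0, 0,0,0,0,0,0.075,0, 0,0,0,0,0,0.075,0]'
python3 -c "
from h import *
to((.508,.076,.148),(.538,.076,.148),(.542,.076,.148))"
```

```text
clock: 4.3
ee_pos: [0.4846, 0.0762, 0.1475]
orientation: [1.0, -0.01, -0.0, -0.0]
ft_force: [-0.5, 0.7, 0.6]
finger_gap: 0.0002
t 4.3 tcp [0.4846 0.0762 0.1475] F [-0.4698  0.6981  0.5772] turn [-0.      0.0001 -0.0001]
(0.508, 0.076, 0.148) shift [ 0.0292 -0.0004 -0.0007]
(0.538, 0.076, 0.148) shift [ 0.0667 -0.0011 -0.0007]
(0.542, 0.076, 0.148) shift [ 0.0717 -0.0012 -0.0007]
```

```bash
python3 -m handwheel '[0,0,0,0.015,0,0,0, 0,0,0,0.025,0,0,0, 0,0,0,0.033,0,0,0, 0,0,0,0.04,0,0,0, 0,0,0,0.047,0,0,0]'
python3 -m handwheel '[0,0,0,0.006,0,0,0, 0,0,0,0.011,0,0,0, 0,0,0,0.016,0,0,0, 0,0,0,0.018,0,0,0, 0,0,0,0.018,0,0,0]'
cat >> h.py <<'E'
def wheel(tag):
    S=bot.snapshot("side")[:,:,::-1];T=bot.snapshot("top")[:,:,::-1]
    cv2.imwrite(f"pics/s{tag}.png",S);cv2.imwrite(f"pics/t{tag}.png",T)
    C=np.array([.551,.0705,.0935])
    # each arm in the side view: darkest 5 px spot near every candidate angle on the ball circle
    g=cv2.GaussianBlur(S.max(2).astype(np.float32),(7,7),1.5)
    for base,nm in((0,"knob"),(90,"far"),(180,"bottom"),(270,"near")):
        L=np.arange(-35,45,.5)+base   # lean towards +x, degrees
        v=[]
        for l in np.radians(L):
            u=proj("side",C+.064*np.array([np.sin(l),-.02*np.sin(l),np.cos(l)])); v.append(cv2.getRectSubPix(g,(1,1),tuple(np.float32(u)))[0,0])
        v=np.array(v);w=np.clip(v.min()+25-v,0,None);m=(w*L).sum()/w.sum();print(nm,"min",v.min(),"lean",m-base,"spread",np.sqrt((w*(L-m)**2).sum()/w.sum()),"wheel",np.radians(m-base+20))
E
python3 -c "
from h import *
to((.542,.076,.148));wheel(3)"
```

```text
clock: 4.8
ee_pos: [0.522, 0.0752, 0.1472]
orientation: [1.0, -0.01, -0.001, 0.0]
ft_force: [-2.7, -1.4, 3.6]
finger_gap: 0.0001
clock: 5.3
ee_pos: [0.537, 0.0751, 0.1472]
orientation: [1.0, -0.01, 0.001, -0.0]
ft_force: [-1.2, -0.7, 0.5]
finger_gap: 0.0001
t 5.3 tcp [0.537  0.0751 0.1472] F [-1.1876 -0.7436  0.4818] turn [-0.0001 -0.0003 -0.0002]
(0.542, 0.076, 0.148) shift [ 0.0062 -0.0012 -0.001 ]
knob min 21.74831 lean -3.8371912814875526 spread 8.094460982352087 wheel 0.2820942285080876
far min 25.670952 lean 2.587895070480741 spread 4.834506798491795 wheel 0.3942331400748855
bottom min 26.048262 lean 3.130305309959425 spread 3.394002413270087 wheel 0.40369998465031953
near min 28.982979 lean 4.10380118692575 spread 2.4143579031846145 wheel 0.4206906929579715
```

Three clear balls give wheel ≈ 0.41 (the knob is hidden by the finger). I need about 0.11 rad more, roughly 7 mm.

```bash
python3 -m handwheel '[0,0,0,0.003,0,0,0, 0,0,0,0.006,0,0,0, 0,0,0,0.0085,0,0,0, 0,0,0,0.0085,0,0,0, 0,0,0,0.0085,0,0,0]' >/dev/null
python3 -m handwheel '[0,0,0,-0.01,0,0,0, 0,0,0,-0.03,0,0,0, 0,0,0,-0.05,0,0,0, 0,0,0,-0.06,0,-0.02,0, 0,0,0,-0.06,0,-0.07,0]'
python3 - <<'E'
from h import *
to((.50,.03,.26),(.70,.027,.26),(.70,.027,.155));wheel(4)
b=cv2.imread("pics/s4.png")[60:210,315:425]
cv2.imwrite("pics/c4.png",cv2.convertScaleAbs(cv2.resize(b,None,fx=3.5,fy=3.5),alpha=1.6))
E
```

```text
clock: 6.4
ee_pos: [0.4914, 0.0753, 0.2009]
orientation: [1.0, -0.01, -0.004, 0.001]
ft_force: [0.5, 0.3, 1.0]
finger_gap: -0.0
t 6.4 tcp [0.4914 0.0753 0.2009] F [0.4501 0.3216 0.9996] turn [0.0005 0.0024 0.0002]
(0.5, 0.03, 0.26) shift [ 0.0112  0.0565 -0.0738]
(0.7, 0.027, 0.26) shift [ 0.2613  0.0554 -0.0757]
(0.7, 0.027, 0.155) shift [0.2622 0.0552 0.0555]
knob min 23.774994 lean 10.440782566497568 spread 2.9598465456612133 wheel 0.5312918826690722
far min 27.186537 lean 7.175856535519415 spread 5.699566055818624 wheel 0.4743081735944331
bottom min 26.881159 lean 9.011034569111445 spread 3.425446756374234 wheel 0.5063380726408891
near min 27.571144 lean 10.475382861968853 spread 2.3733067014636027 wheel 0.531895771747209
```

View pics/c4.png

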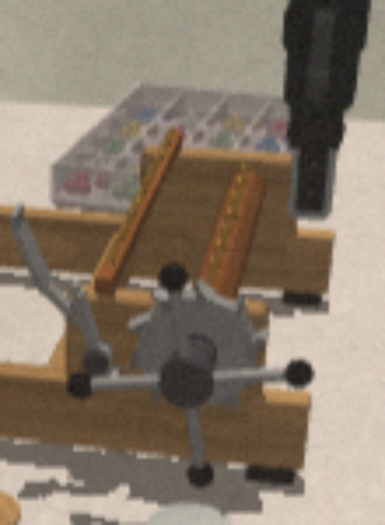

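The wheel is at about 0.52 with the pegs upright, and the pawl is still on its stop (tab at (18,210)). Now going over to the far side of the tab.

```bash
python3 -m handwheel '[0,0,0,0.01,0.01,-0.05,0, 0,0,0,0.05,0.03,-0.075,0, 0,0,0,0.11,0.055,-0.075,0, 0,0,0,0.17,0.055,-0.075,0, 0,0,0,0.23,0.055,-0.075,0]' >/dev/null
python3 -m handwheel '[0,0,0,0.035,0,0,0, 0,0,0,0.035,0,0.03,0, 0,0,0,0.035,0,0.08,0, 0,0,0,0.035,0,0.13,0, 0,0,0,0.035,0,0.13,0]'
python3 -c "
from h import *
to((.67,.028,.157),(.60,.028,.157))"
```

```text
clock: 7.5
ee_pos: [0.7021, 0.0266, 0.1523]
orientation: [1.0, -0.01, -0.006, 0.001]
ft_force: [0.1, -0.0, -1.9]
finger_gap: 0.0001
t 7.5 tcp [0.7021 0.0266 0.1523] F [ 0.0627 -0.0138 -1.8536] turn [ 0.0005  0.0039 -0.    ]
(0.67, 0.028, 0.157) shift [-0.0402 -0.0009 -0.0054]
(0.6, 0.028, 0.157) shift [-0.1277  0.0009 -0.0044]
```

```bash
python3 -m handwheel '[0,0,0,-0.016,0,0,0, 0,0,0,-0.03,0,0,0, 0,0,0,-0.045,0,0,0, 0,0,0,-0.06,0,0,0, 0,0,0,-0.075,0,0,0]'
python3 -m handwheel '[0,0,0,-0.014,0,0,0, 0,0,0,-0.028,0,0,0, 0,0,0,-0.042,0,0,0, 0,0,0,-0.056,0,0,0, 0,0,0,-0.06,0,0,0]'
python3 - <<'E'
from h import *
to((.65,.028,.25));wheel(5)
b=cv2.imread("pics/s5.png")[60:210,315:425]
cv2.imwrite("pics/c5.png",cv2.convertScaleAbs(cv2.resize(b,None,fx=3.5,fy=3.5),alpha=1.6))
E
```

```text
clock: 8.0
ee_pos: [0.6466, 0.0291, 0.1616]
orientation: [1.0, -0.01, 0.002, -0.0]
ft_force: [0.3, -1.2, 0.7]
finger_gap: 0.0002
clock: 8.5
ee_pos: [0.5969, 0.0299, 0.1594]
orientation: [1.0, -0.01, -0.0, 0.0]
ft_force: [0.2, 0.4, 0.1]
finger_gap: -0.0002
t 8.5 tcp [0.5969 0.0299 0.1594] F [0.23   0.4395 0.1113] turn [ 0.0001  0.0002 -0.    ]
(0.65, 0.028, 0.25) shift [ 0.0663  0.0011 -0.1133]
knob min 22.224379 lean 10.643549439734251 spread 2.9601704362191463 wheel 0.5348308322210263
far min 23.733938 lean 8.04099192750553 spread 4.425105968869416 wheel 0.4894076346601226
bottom min 26.545471 lean 8.953114288989639 spread 3.427642901751144 wheel 0.5053271730490863
near min 26.678295 lean 10.494972399366247 spread 2.3249629079944096 wheel 0.5322376736737362
```

View pics/c5.png

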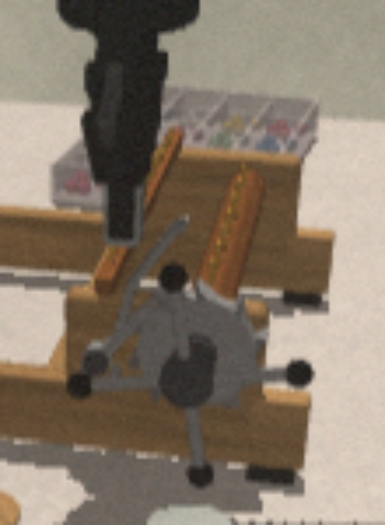

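The pawl has dropped: its tip is at (183,222), the same spot as before lifting (182,222). Now retracting clear and comparing the tab with the starting picture.

```bash
python3 -m handwheel '[0,0,0,0.03,0,-0.01,0, 0,0,0,0.06,0,-0.05,0, 0,0,0,0.06,0,-0.1,0, 0,0,0,0.06,0,-0.13,0, 0,0,0,0.06,0,-0.13,0]'
python3 - <<'E'
from h import *
to();wheel(6)
a=cv2.imread("pics/side0.png");b=cv2.imread("pics/s6.png")
t=a[118:140,352:372]; r=cv2.matchTemplate(b[98:160,332:392],t,cv2.TM_CCOEFF_NORMED)
_,v,_,p=cv2.minMaxLoc(r);print("tab match",v,"shift px",np.array(p)-20)
for n,(y0,y1,x0,x1) in dict(spool=(198,238,294,324),jar=(202,246,350,386),pliers=(268,298,274,368)).items():
    r=cv2.matchTemplate(b[y0-8:y1+8,x0-8:x1+8],a[y0:y1,x0:x1],cv2.TM_CCOEFF_NORMED);_,v,_,p=cv2.minMaxLoc(r);print(n,v,np.array(p)-8)
E
```

```text
clock: 9.1
ee_pos: [0.6492, 0.0295, 0.2677]
orientation: [1.0, -0.01, 0.004, -0.001]
ft_force: [0.3, -0.5, -0.5]
finger_gap: -0.0001
t 9.1 tcp [0.6492 0.0295 0.2677] F [ 0.2662 -0.5116 -0.483 ] turn [-0.0004 -0.0027 -0.0003]
knob min 21.749443 lean 10.494123645629024 spread 2.919935153302754 wheel 0.532222860126483
far min 22.88202 lean 7.929873401383944 spread 4.616337334787582 wheel 0.48746825051933756
bottom min 25.167946 lean 8.853167165567868 spread 3.3784250284933677 wheel 0.5035827666674791
near min 27.887669 lean 10.456233535818853 spread 2.3770410157606174 wheel 0.5315615529563533
tab match 0.7516302466392517 shift px [0 0]
spool 0.7355141639709473 [0 0]
jar 0.573161244392395 [0 0]
pliers 0.9979681372642517 [0 0]
```

```bash
python3 -c "
from station import bot
print(bot.job_done())"
```

```text
the job is handed in; nothing more can be done
None
```

I let the wheel back one notch and dropped the pawl into it, then handed the job in at about 9 s of robot time (48 s allowed). No verdict came back.

With the shut fingertips I tipped the pawl over to its stop and pushed the knob along loom +x. I then went round to the far side of the tab, tipped the pawl back and retracted clear.

**Last checks:**
- **Wheel:** about 0.52 rad, with the pegs looking upright. The four balls gave 0.49 to 0.53; the far ball reads lowest and least sharply. All are inside the 0.45–0.62 range where the nose reaches the bottom.
- **Pawl:** the tab is back at its starting pixels (0 px shift, match 0.75), so I take the pawl to be fully down. Being 0.08 rad off would show as about 3.5 px.
- **Spool, jar and pliers:** all show 0 px shift. The match is 0.998 for the pliers but only 0.74 for the spool and 0.57 for the jar. I put those down to changed shadows and did not check further.
- **Contact forces:** no more than about 5 N in any reading. The fingertips ended at z = 0.268 m, touching nothing.

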